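# Put the muddled labware back on its own stations

### The job

The last class left the labware muddled: the lidded metal tin belongs in the middle of the balance's round pan, the white beaker in the middle of the stirrer's dark plate, and the brown dropper bottle in the middle of the white tray. Exchange them so that each stands upright and centred at its own place; each place takes only one, so park one of them on the empty cork mat meanwhile, standing near its middle. Set things down gently, without dropping them, tip nothing over, and leave the Petri dish, the slide box and the brass weight where they are.

Things in the scene. Friction and masses are not known exactly. Their poses are not given: they have to be found in the camera images.
- tin_mid (a point): Round lidded aluminium specimen tin, 50 mm diameter (the lid, from 34 to 42 mm above its foot, is 52 mm wide), 54 mm tall in all with a small black knob (16 mm wide) on the lid; about 0.12 kg. The point is on its axis, 27 mm above its foot; z points up when it stands. Loose; starts standing in the white tray.
- beaker_mid (a point): White plastic beaker, open at the top, straight round wall 52 mm outer diameter, 3 mm wall, 64 mm tall; four short blue marks on one side; about 0.10 kg. The point is on its axis, 32 mm above its foot; z points up when it stands. Loose; starts standing on the balance pan.
- bottle_mid (a point): Brown dropper bottle, round body 43 mm diameter up to 46 mm above its foot, then a black collar (22 mm wide) and rubber bulb (14 mm wide), 74 mm tall in all; about 0.13 kg. The point is on its axis, 37 mm above its foot (9 mm below the shoulder); z points up when it stands. Loose; starts standing on the stirrer's plate.
- pan (a point): Centre of the top face of the balance's round steel pan (110 mm diameter, flat, no rim, 52 mm above the bench). The grey balance, 190 x 135 mm, 40 mm high, is fixed; it reaches from 70 mm behind the pan's centre (its +x) to 120 mm in front (its -x, where the display is). Place of the tin.
- plate (a point): Centre of the top face of the stirrer's square dark metal plate (118 x 118 mm, flat, no rim, 70 mm above the bench). The white stirrer, 190 x 130 mm, is fixed; it reaches from 70 mm behind the plate's centre (its +x) to 120 mm in front (its -x, where two black knobs stick out 16 mm farther). Place of the beaker.
- tray_floor (a point): Centre of the inner floor of the square white tray (112 x 112 mm outside, 104 mm inside, floor 4 mm above the bench, rim 16 mm above the bench), fixed; its x and y axes run along its sides. Place of the dropper bottle.
- mat_top (a point): Centre of the top face of the round cork mat (110 mm diameter, 6 mm thick, flat), fixed on the bench, empty at the start: the parking place.
- dish: Bystander: closed Petri dish, 92 mm diameter, 18 mm high, loose; origin at the centre of its underside. To be left alone.
- slidebox: Bystander: wooden slide box, 85 x 100 mm, 34 mm high, loose; origin at the centre of its underside. To be left alone.
- weight: Bystander: brass weight, 38 mm diameter, 49 mm high with its knob, loose; origin at the centre of its underside. To be left alone.
There are look-alikes about, which are no part of the job. Leave any orange or purple look-alike of the part that bears tin_mid alone.

How it is judged (in metres and radians):
On the way:
1. one of the three things is parked upright on the cork mat, within 30 mm of its centre, and let go (((horizontal distance between tin_mid and mat_top below 0.03 m and z of tin_mid in the frame of mat_top between 0.022 and 0.032 m and angle between tin_mid's own z axis and vertical below 0.1 rad and linear speed of tin below 0.02 m/s and contact force between the fingers and tin below 0.1 N) or (horizontal distance between beaker_mid and mat_top below 0.03 m and z of beaker_mid in the frame of mat_top between 0.027 and 0.037 m and angle between beaker_mid's own z axis and vertical below 0.1 rad and linear speed of beaker below 0.02 m/s and contact force between the fingers and beaker below 0.1 N) or (horizontal distance between bottle_mid and mat_top below 0.03 m and z of bottle_mid in the frame of mat_top between 0.032 and 0.042 m and angle between bottle_mid's own z axis and vertical below 0.1 rad and linear speed of bottle below 0.02 m/s and contact force between the fingers and bottle below 0.1 N))), for 0.2 s.
At the end, for the whole second after the job is handed in: The tin stands on the balance pan, the beaker on the stirrer's plate and the dropper bottle on the tray's floor, each with its axis within 15 mm of the centre of its place, its foot on the surface (height within 5 mm), upright within 0.1 rad, and at rest (horizontal distance between tin_mid and pan below 0.015 m and z of tin_mid in the frame of pan between 0.022 and 0.032 m and angle between each of tin_mid, beaker_mid, bottle_mid's own z axis and vertical below 0.1 rad and linear speed of each of tin, beaker, bottle below 0.01 m/s and horizontal distance between beaker_mid and plate below 0.015 m and z of beaker_mid in the frame of plate between 0.027 and 0.037 m and horizontal distance between bottle_mid and tray_floor below 0.015 m and z of bottle_mid in the frame of tray_floor between 0.032 and 0.042 m); the robot touches nothing.
It fails at once if the Petri dish, the slide box or the brass weight is moved by more than 20 mm (distance of any of dish, slidebox, weight from where it was at the start of the episode above 0.02 m).
It fails at once if one of the three things is tipped by more than 0.5 rad (angle between any of tin_mid, beaker_mid, bottle_mid's own z axis and vertical above 0.5 rad).
It fails at once if one of the three things is dropped: it moves faster than 0.5 m/s (a fall of about 13 mm) while the fingers do not touch it ((linear speed of tin above 0.5 m/s and contact force between the fingers and tin below 0.05 N) or (linear speed of beaker above 0.5 m/s and contact force between the fingers and beaker below 0.05 N) or (linear speed of bottle above 0.5 m/s and contact force between the fingers and bottle below 0.05 N)).
It also fails if it takes over 128 s, if anything falls off the work surface, if the arm or the gripper's body presses on something with over 40 N, if the wrist force passes 120 N, or if a joint passes its speed limit or range.

### The arm

A 6-joint arm with a two-finger parallel gripper is mounted at the origin on the work surface. World frame = base frame: x ahead of the robot, y to its left, z up, the work surface at z = 0. Lengths are in m, angles in degrees, forces in N, time in s.
With the tool pointing down it reaches from about 0.325 to 0.85 m from the base axis. Payload 15.5 kg.
Tool frame: the origin (TCP) lies midway between the tips of the shut fingers; the grasp point (between the pads) lies 19 mm behind it; z points along the fingers, y is the line along which they close (so a half turn about z gives the same grasp; the last joint's range is limited). The gripper opens to 91 mm and grips with 3 to 60 N. Pads are 32 mm wide; open, the fingers measure 118 mm over their backs; the gripper's body (76 mm by 178 mm) begins 60 mm behind the grasp point.
Start: joints at [-5.472, 28.281, 77.091, -0, 74.628, -5.472], TCP at [0.625, 0, 0.214] pointing down, gripper open.
Joint ranges: [-166.48, 166.48], [-47.26, 123.95], [12.59, 153.08], [-70.14, 250.14], [6.76, 159.57], [-176.63, 176.63]. Speed limits (degrees/s): [108.29, 108.29, 147.25, 172.46, 172.46, 172.46].

### API

Orientations are given as a 3x3 rotation matrix whose columns are the frame's x, y, z axes.
In Python, from bench import ctrl gives the robot as it stands. The module is installed in compiled form; this text tells all that it offers. Calls block until the motion is done:
- ctrl.goto(position, orientation): joint-space move of the TCP to a pose.
- ctrl.move_l(position, vel=0.15, ori=None, contact_N=None): straight line of the TCP; ori=None keeps the orientation; vel is the mean speed in m/s. With contact_N (N) it stops when the force on the tool has changed by that much, and returns True; else False.
- ctrl.movej(angles): joint-space move.
- ctrl.command_gripper(opening): opening from 0.0 (shut) to 1.0 (fully open); the grip force is fixed at half the most; returns when the fingers have stopped.
- ctrl.sleep(seconds).
- ctrl.ik(position, orientation): joint angles nearest the present ones, or None.
- ctrl.read_camera(name): name is "scene" or "side" or "wrist"; returns the picture (400x640x3 uint8, blue, green, red); there is no depth.
- ctrl.camera_params(name): a dict with "fx", "fy", "cx", "cy" (pixels), "pose" (4x4, takes a point from camera to world coordinates); the wrist camera has in their place "T_tool_cam" (4x4, takes a point from camera to tool coordinates, whose origin is the TCP and whose axes are the flange's). Camera axes: x right, y up, looking along -z (the intrinsics and any distortion apply to the point x, -y, -z); pixel columns grow to the right and rows downward; lengths in m; the calibration is good to about 2 mm. A picture is of the moment at which its call begins: read the wrist's pose just before it. camera_params takes no time and is no camera call.
A pose or a line that the arm cannot do raises ctrl.MotionError and nothing moves.
- ctrl.sign_off(): hands the job in; it is judged then, once.
Readings, each from a call of its own:
- ctrl.current_t(): time.
- ctrl.current_q(): joint angles.
- ctrl.current_dq(): joint speeds.
- ctrl.current_effort(): joint torques, N m.
- ctrl.current_tool_pos(): TCP position.
- ctrl.current_eef_rot(): TCP orientation.
- ctrl.current_contact_force(): force on the tool from outside, world axes, zero at the start.
- ctrl.current_wrist_torque(): the same for the moment, N m.
- ctrl.current_grip_width(): opening from 0.0 (shut) to 1.0 (fully open).
- ctrl.current_grasp_force(): force on a finger pad.
Only numpy, scipy, OpenCV 4.12 (cv2) and the standard library are available. Lean on these libraries where they do the work, as an engineer would, in place of code of your own. Each camera call takes 0.05 s, during which the arm holds its last target. There are 200 camera calls.

## Working session

There is one attempt and no reset: what is moved stays moved. The work goes in short steps, each a Python script; the robot and the scene stay as the last script left them, time stands still between calls to the robot, and variables do not carry over. Pictures are saved under pics/ and viewed, at most 14 in all, crops included, and the job is handed in when it is done.

```bash
mkdir -p pics; python3 - <<'E'
from bench import ctrl
import cv2,numpy as np
np.set_printoptions(precision=4,suppress=True)
for n in("scene","side","wrist"):
    im=ctrl.read_camera(n); cv2.imwrite(f"pics/{n}0.png",im)
    print(n,ctrl.camera_params(n))
print(ctrl.current_eef_rot(),ctrl.current_t())
E
```

```text
scene {'fx': 424.8392155684215, 'fy': 424.8392155684215, 'cx': 326.98992609395196, 'cy': 202.80470436027636, 'pose': array([[ 0.6509, -0.404 ,  0.6427,  1.4587],
       [ 0.7589,  0.366 , -0.5386, -0.6545],
       [-0.0176,  0.8383,  0.5449,  0.8094],
       [ 0.    ,  0.    ,  0.    ,  1.    ]])}
side {'fx': 441.06548322218157, 'fy': 441.06548322218157, 'cx': 327.1659448730352, 'cy': 200.07849939722675, 'pose': array([[-0.9715,  0.1659, -0.1696,  0.3702],
       [-0.237 , -0.6486,  0.7233,  1.0878],
       [ 0.01  ,  0.7428,  0.6694,  1.0202],
       [ 0.    ,  0.    ,  0.    ,  1.    ]])}
wrist {'fx': 281.79664936439644, 'fy': 281.79664936439644, 'cx': 319.41930575666316, 'cy': 197.97699120788906, 'T_tool_cam': array([[-0.0001,  0.9723,  0.2338,  0.0656],
       [ 1.    , -0.0001,  0.001 , -0.0001],
       [ 0.001 ,  0.2338, -0.9723, -0.1716],
       [ 0.    ,  0.    ,  0.    ,  1.    ]])}
[[ 0.      1.     -0.0009]
 [ 1.     -0.      0.0001]
 [ 0.0001 -0.0009 -1.    ]] 0.15
```

View pics/scene0.png

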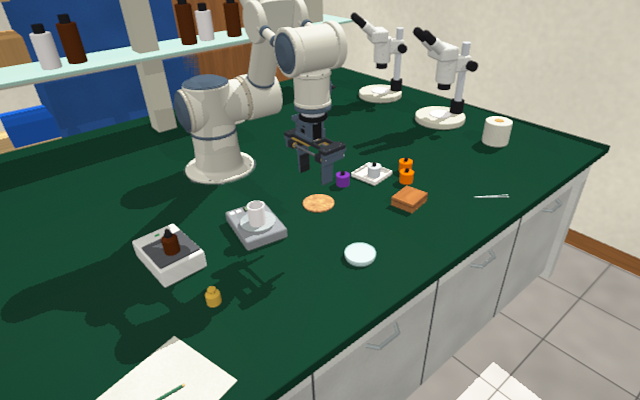

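View pics/side0.png

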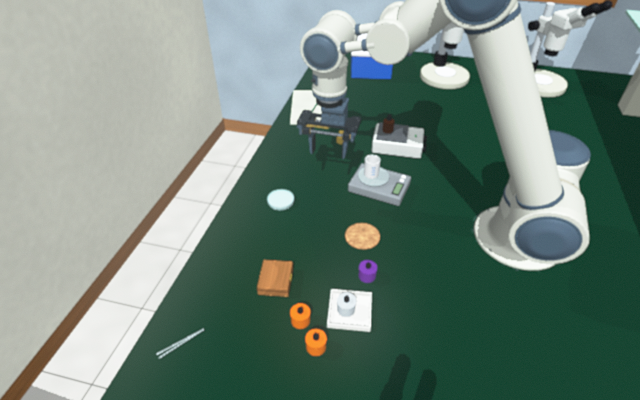

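Candidates for the tin, in the side view: the silver one at (347,304) in the tray (scene view 374,170), which matches the description. The look-alikes are purple (368,271), orange (300,316) and orange (316,342). The beaker is at side (372,167), the bottle at side (388,125) and the mat at side (363,236).

```bash
cat > h.py <<'E'
from bench import ctrl
import cv2,numpy as np
np.set_printoptions(precision=4,suppress=True)
def pose(n):
    p=ctrl.camera_params(n)
    if n!="wrist": return p,np.array(p["pose"])
    T=np.eye(4);T[:3,:3]=ctrl.current_eef_rot();T[:3,3]=ctrl.current_tool_pos()
    return p,T@np.array(p["T_tool_cam"])
def cast(n,uv,z,PT=None):
    p,T=PT or pose(n)
    d=T[:3,:3]@np.array([(uv[0]-p["cx"])/p["fx"],-(uv[1]-p["cy"])/p["fy"],-1])
    return T[:3,3]+d*(z-T[2,3])/d[2]
def proj(n,X,PT=None):
    p,T=PT or pose(n); c=T[:3,:3].T@(np.array(X)-T[:3,3])
    return np.array([p["cx"]-p["fx"]*c[0]/c[2],p["cy"]+p["fy"]*c[1]/c[2]])
def R(yaw):  # tool down; fingers close along world direction yaw (deg)
    a=np.radians(yaw); y=np.array([np.cos(a),np.sin(a),0]); z=np.array([0,0,-1.])
    return np.column_stack([np.cross(y,z),y,z])
E
python3 - <<'E'
from h import *
print("mat",cast("side",(363,236),.006),cast("scene",(318,203),.006))
print("tray",cast("side",(350,310),.010),cast("scene",(372,174),.010))
print("tin top",cast("side",(347,295),.05),cast("scene",(374,165),.05))
print("pan/beakertop",cast("side",(372,159),.116),cast("scene",(256,206),.116))
print("bottle bulb",cast("side",(388,119),.14),cast("scene",(169,235),.14))
print("weight",cast("scene",(213,290),.045),"dish",cast("side",(281,197),.018),cast("scene",(360,251),.018))
print("box",cast("side",(275,272),.034),"purple",cast("side",(368,264),.054),"or",cast("side",(300,308),.05),cast("side",(316,333),.05))
for n,c in(("plate",[(149,240),(181,228),(200,249),(166,262)]),):
    print(n,[cast("scene",u,.07)[:2] for u in c])
E
```

```text
mat [0.4775 0.1284 0.006 ] [0.4911 0.1157 0.006 ]
tray [0.4624 0.409  0.01  ] [0.4779 0.3961 0.01  ]
tin top [0.4758 0.3921 0.05  ] [0.4832 0.3991 0.05  ]
pan/beakertop [ 0.5004 -0.1311  0.116 ] [ 0.5122 -0.1372  0.116 ]
bottle bulb [ 0.4797 -0.3616  0.14  ] [ 0.5088 -0.4002  0.14  ]
weight [ 0.6705 -0.3756  0.045 ] dish [0.7806 0.0288 0.018 ] [0.7847 0.0316 0.018 ]
box [0.6909 0.3535 0.034 ] purple [0.4394 0.2771 0.054 ] or [0.5853 0.4614 0.05  ] [0.5268 0.5212 0.05  ]
plate [array([ 0.3936, -0.4262]), array([ 0.4004, -0.3327]), array([ 0.5288, -0.3357]), array([ 0.5184, -0.4287])]
```

View pics/wrist0.png

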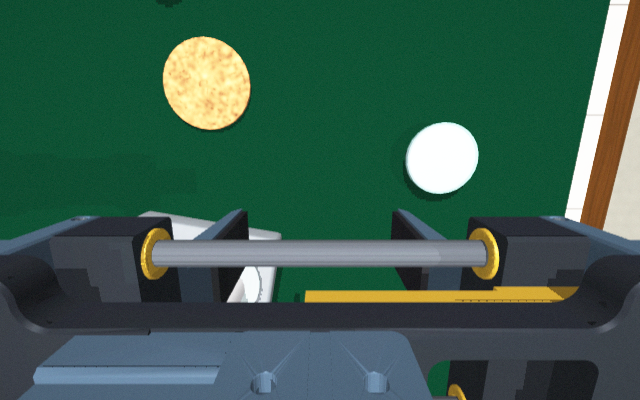

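```bash
python3 - <<'E'
from h import *
import pickle
P=dict(mat=(.485,.12),pan=(.505,-.135),plate=(.47,-.38),tray=(.472,.40))
out={};tiles=[]
for k in("plate","pan","mat","tray"):
    x,y=P[k]; ctrl.goto([x,y-.075,.25],R(0)); ctrl.sleep(.2)
    PT=pose("wrist"); im=ctrl.read_camera("wrist"); out[k]=(PT,im); cv2.imwrite(f"pics/w_{k}.png",im)
    tiles.append(cv2.resize(im[0:230,160:480],(400,288)))
pickle.dump(out,open("w.pkl","wb"))
cv2.imwrite("pics/four.png",np.vstack([np.hstack(tiles[:2]),np.hstack(tiles[2:])]))
print(ctrl.current_t(),ctrl.current_q())
E
```

```text
5.9667 [28.479  22.1328 81.7428 -0.0051 76.119  28.5616]
```

View pics/four.png

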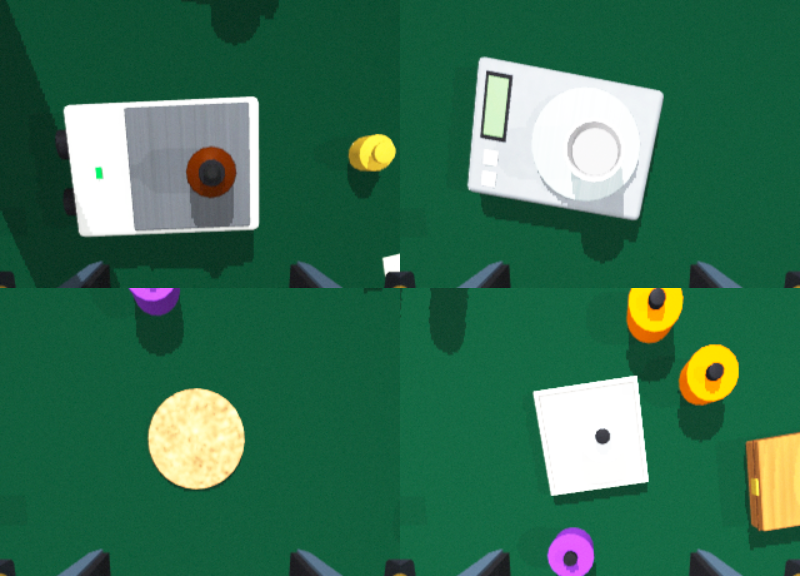

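Top-left shows the bottle at (210,172), on the dark plate at about (187,167), with the brass weight to the right. Top-right shows the beaker mouth at (593,150), on the pan at about (587,145). The mat is at (196,438), and the tray is at about (591,435) with the tin's black knob at (602,436). Next I'll segment these.

```bash
python3 - <<'E'
from h import *
import pickle
W=pickle.load(open("w.pkl","rb"))
def near(mask,c,amin=30):
    cs,_=cv2.findContours(mask.astype(np.uint8)*255,cv2.RETR_LIST,cv2.CHAIN_APPROX_NONE)
    cs=[q for q in cs if cv2.contourArea(q)>amin]
    return min(cs,key=lambda q:np.hypot(*(np.array(cv2.minAreaRect(q)[0])-c)))
def t2p(t,ox=0,oy=0): return np.array([(t[0]-ox)*.8+160,(t[1]-oy)*230/288])
def rep(name,k,mask,c,z,amin=30):
    mask=mask.copy(); mask[205:]=0
    r=near(mask,c,amin); m=cv2.minAreaRect(r); e=cv2.minEnclosingCircle(r)
    print(name,"px",np.round(m[0],1),np.round(m[1],1),round(m[2],1),"world",cast("wrist",m[0],z,W[k][0]),"circ",cast("wrist",e[0],z,W[k][0])[:2],round(e[1],1))
    return r
g={k:W[k][1].astype(int) for k in W}
hsv={k:cv2.cvtColor(W[k][1],cv2.COLOR_BGR2HSV).astype(int) for k in W}
for k,o in(("plate",(210,172)),("pan",(593,150))): 
    p=t2p(o,400*(k=="pan"));print(k,p,g[k][int(p[1]),int(p[0])-40:int(p[0])+45:6].tolist())
rep("mat","mat",hsv["mat"][...,0]<40,t2p((196,438),0,288),.006,500)
S,V=hsv["tray"][...,1],hsv["tray"][...,2]
c=t2p((591,435),400,288)
rep("tray","tray",(S<60)&(V>100),c,.014,2000)
rep("knob","tray",V<70,t2p((602,436),400,288),.056,20)
S,V=hsv["plate"][...,1],hsv["plate"][...,2]
cl=lambda m:cv2.morphologyEx(m.astype(np.uint8),cv2.MORPH_CLOSE,np.ones((3,3)))>0
rep("stirrer","plate",cl((S<70)&(V>60)),t2p((165,167)),.06,5000)
H=hsv["plate"][...,0]
rep("bottle body","plate",(S>150)&((H<25)|(H>170))&(V>50),t2p((210,172)),.07+.044,200)
rep("bulb","plate",(V<70),t2p((210,172)),.07+.07,30)
S,V=hsv["pan"][...,1],hsv["pan"][...,2]
rep("balance","pan",(S<60)&(V>100),t2p((567,140),400),.035,5000)
for th in(245,235,225): 
    rep("mouth%d"%th,"pan",V<th,t2p((593,150),400),.116,200)
    rep("pan%d"%th,"pan",V>=th,t2p((586,145),400),.052,2500)
E
```

```text
plate [328.     137.3611] [[144, 135, 130], [141, 133, 125], [143, 135, 127], [142, 133, 126], [3, 41, 114], [11, 49, 117], [43, 43, 43], [55, 53, 55], [42, 42, 38], [2, 46, 115], [31, 49, 98], [160, 149, 143], [255, 255, 255], [247, 249, 248], [54, 82, 16]]
pan [314.4    119.7917] [[253, 253, 250], [253, 253, 250], [253, 253, 251], [255, 255, 255], [244, 243, 244], [250, 249, 250], [250, 250, 250], [250, 250, 249], [250, 249, 249], [250, 249, 249], [221, 221, 221], [254, 254, 253], [255, 254, 253], [247, 244, 240], [248, 244, 241]]
mat px [316.5 120. ] [80. 77.] 90.0 world [0.4808 0.1237 0.006 ] circ [0.4815 0.1237] 40.4
tray px [313.8 118. ] [85.7 84.2] 81.3 world [0.4644 0.4061 0.014 ] circ [0.4644 0.4079] 58.4
knob px [321.5 119. ] [9. 8.] 0.0 world [0.4748 0.4032 0.056 ] circ [0.4746 0.404 ] 5.4
stirrer px [290.5 133.1] [106.6 155.5] 87.4 world [ 0.4339 -0.3922  0.06  ] circ [ 0.4339 -0.3887] 91.0
bottle body px [328.4 137. ] [38.6 39.5] 14.0 world [ 0.4797 -0.3957  0.114 ] circ [ 0.4795 -0.3957] 20.0
bulb px [329.  138.5] [21. 20.] 90.0 world [ 0.4795 -0.3966  0.14  ] circ [ 0.4793 -0.3963] 10.7
balance px [287.7 111. ] [150.4 107.6] 10.6 world [ 0.463 -0.121  0.035] circ [ 0.4626 -0.1188] 89.5
mouth245 px [315. 118.] [42. 42.] 90.0 world [ 0.5001 -0.1332  0.116 ] circ [ 0.5001 -0.1336] 22.0
pan245 px [287.6 109.1] [144.  100.4] 10.9 world [ 0.4647 -0.1198  0.052 ] circ [ 0.4661 -0.119 ] 85.6
mouth235 px [315. 116.] [38. 42.] 90.0 world [ 0.5001 -0.1312  0.116 ] circ [ 0.5    -0.1336] 21.6
pan235 px [286.6 110. ] [147.5 103.4] 10.9 world [ 0.4635 -0.1209  0.052 ] circ [ 0.4641 -0.1191] 88.0
mouth225 px [314.3 115.1] [36.3 42.7] 82.1 world [ 0.4994 -0.1303  0.116 ] circ [ 0.4998 -0.1336] 21.5
pan225 px [287.9 109.6] [148.6 104.7] 9.9 world [ 0.4651 -0.1204  0.052 ] circ [ 0.4644 -0.1193] 88.4
```

```bash
python3 - <<'E'
from h import *
import pickle
W=pickle.load(open("w.pkl","rb"))
PT,im=W["plate"]; h=cv2.cvtColor(im,cv2.COLOR_BGR2HSV)
m=((h[...,1]<60)&(h[...,2]>70)&(h[...,2]<190)).astype(np.uint8)*255; m[200:]=0
m=cv2.morphologyEx(m,cv2.MORPH_OPEN,np.ones((3,3)))
cs=max(cv2.findContours(m,0,1)[0],key=cv2.contourArea); r=cv2.minAreaRect(cs)
print("plate",r,cast("wrist",r[0],.07,PT))
PT,im=W["pan"]; gr=cv2.cvtColor(im,cv2.COLOR_BGR2GRAY)[:205]
up=cv2.resize(gr,None,fx=3,fy=3,interpolation=cv2.INTER_CUBIC)
up=cv2.createCLAHE(6,(4,4)).apply(up)
for r0,r1,z,n in((115,140,.052,"pan"),(55,70,.116,"mouth")):
    c=cv2.HoughCircles(up,cv2.HOUGH_GRADIENT,1,15,param1=60,param2=20,minRadius=r0,maxRadius=r1)
    for q in c[0][:4]: print(n,q/3,cast("wrist",((q[0]+.5)/3-.5,(q[1]+.5)/3-.5),z,PT))
E
```

```text
plate ((310.8160400390625, 132.76885986328125), (98.4721908569336, 98.68936920166016), 87.51044464111328) [ 0.4596 -0.3917  0.07  ]
pan [433.8333 122.8333  45.3667] [ 0.6491 -0.1363  0.052 ]
pan [497.8333 115.8333  46.1   ] [ 0.7289 -0.1279  0.052 ]
pan [531.5 136.5  46.1] [ 0.7756 -0.1534  0.052 ]
pan [501.8333  90.5     46.1   ] [ 0.7294 -0.0979  0.052 ]
mouth [427.8333 155.8333  22.7667] [ 0.6209 -0.1722  0.116 ]
mouth [ 64.8333 110.1667  23.1333] [ 0.2402 -0.1246  0.116 ]
mouth [471.5     65.5     22.7667] [ 0.6567 -0.0825  0.116 ]
mouth [315.1667 118.8333  21.8667] [ 0.4999 -0.1337  0.116 ]
```

```bash
cat >> h.py <<'E'
H=.25
def pick(xy,foot,up,opening=1.0):
    ctrl.command_gripper(opening); ctrl.goto([*xy,H],R(0))
    ctrl.move_l([*xy,foot+up+.05],vel=.2)
    hit=ctrl.move_l([*xy,foot+up],vel=.06,contact_N=6)
    ctrl.command_gripper(0.0)
    print("pick hit",hit,ctrl.current_tool_pos(),"w",ctrl.current_grip_width()*91,"F",ctrl.current_grasp_force())
    ctrl.move_l([*xy,H],vel=.15)
    print("held w",ctrl.current_grip_width()*91,"F",ctrl.current_grasp_force(),"t",ctrl.current_t())
def place(xy,foot,up,opening=.85):
    ctrl.goto([*xy,H],R(0)); ctrl.move_l([*xy,foot+up+.025],vel=.15); ctrl.sleep(.2)
    hit=ctrl.move_l([*xy,foot+up-.003],vel=.025,contact_N=3)
    print("place hit",hit,ctrl.current_tool_pos(),"want z",foot+up,ctrl.current_contact_force())
    ctrl.command_gripper(opening); ctrl.sleep(.4)
    ctrl.move_l([*xy,H],vel=.15); print("t",ctrl.current_t(),"w",ctrl.current_grip_width()*91)
def look(xy,name,box=True):
    ctrl.goto([xy[0],xy[1]-.075,H],R(0)); ctrl.sleep(.2)
    PT=pose("wrist"); im=ctrl.read_camera("wrist"); cv2.imwrite(f"pics/{name}.png",im); return PT,im
E
python3 - <<'E'
from h import *
pick((.500,-.1335),.052,.026)
place((.481,.1237),.006,.026)
a=look((.481,.1237),"mat1")[1]; PT,b=look((.49,-.126),"pan1")
cv2.imwrite("pics/c1.png",np.hstack([cv2.resize(i[:230,160:480],(400,288)) for i in(a,b)]))
import pickle; pickle.dump((PT,b),open("pan.pkl","wb"))
E
```

```text
pick hit False [ 0.5    -0.1335  0.078 ] w 50.398696852230856 F 30.000210873724882
held w 50.338178988430286 F 29.999732526573553 t 11.6083
place hit True [0.4809 0.1237 0.0318] want z 0.032 [0.0343 1.1017 5.0564]
t 17.775 w 77.22894700938403
```

View pics/c1.png

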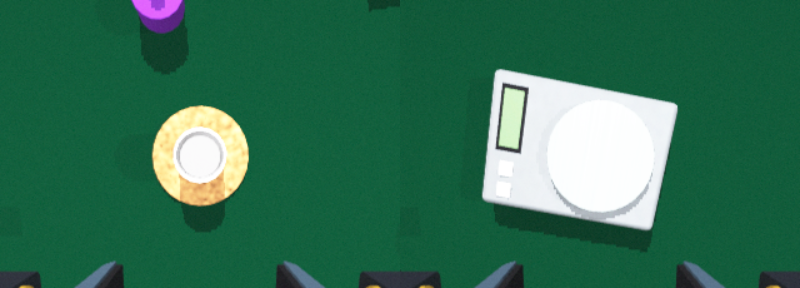

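The beaker stands on the mat, centred at (200,155). The bare pan is at tile (600,155). I'll measure the pan, then move the tin.

```bash
cat > p.py <<'E'
from h import *
import pickle
PT,b=pickle.load(open("pan.pkl","rb"))
v=b.min(2)[:205]
cs=cv2.findContours(((v>=252)*255).astype(np.uint8),0,1)[0]; m=cv2.morphologyEx(((v>=252)*255).astype(np.uint8),cv2.MORPH_OPEN,np.ones((5,5)))
q=max(cv2.findContours(m,0,1)[0],key=cv2.contourArea); e=cv2.fitEllipse(cv2.convexHull(q)); print(e)
pan=cast("wrist",e[0],.052,PT)[:2]; print("pan",pan)
print("hand",cast("wrist",(320,123.8),.052,PT))
E
python3 - <<'E'
from p import *
assert abs(e[1][0]-e[1][1])<6 and np.hypot(*(pan-cast("wrist",(320,123.8),.052,PT)[:2]))<.004
pick((.4747,.4035),.004,.019,.9)
place(pan,.052,.019)
PT,b=look(pan,"pan2"); cv2.imwrite("pics/c2.png",cv2.resize(b[:230,160:480],(400,288)))
h=b.max(2); h[200:]=255; k=cv2.connectedComponentsWithStats((h<70).astype(np.uint8))
for s,c in zip(k[2],k[3]):
    if 30<s[4]<200: print(c,s[4],cast("wrist",c,.106,PT))
E
```

```text
((320.2351379394531, 123.77949523925781), (83.98664855957031, 87.32930755615234), 175.051513671875)
pan [ 0.4907 -0.1261]
hand [ 0.4904 -0.1262  0.052 ]
pick hit False [0.4748 0.4036 0.0231] w 51.48910881736245 F 30.00032365322113
held w 51.11226873004461 F 29.999837279319763 t 26.4
place hit True [ 0.4906 -0.1261  0.071 ] want z 0.071 [-0.8347  0.6118  8.1785]
t 32.9333 w 77.6511214291818
[251.6879  94.0638] 141 [ 0.4184 -0.0974  0.106 ]
[319.2353 121.8739] 119 [ 0.4899 -0.1258  0.106 ]
```

View pics/c2.png

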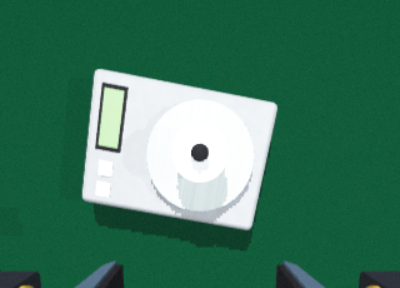

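The tin is centred on the pan, with its knob at (200,153). Next are the bottle and then the beaker.

```bash
python3 - <<'E'
from h import *
pick((.4796,-.396),.070,.018)
place((.4644,.4061),.004,.018)
a=look((.4644,.4061),"tray3")[1]
pick((.481,.1237),.006,.026)
place((.4596,-.3917),.070,.026)
b=look((.4596,-.3917),"plate3")[1]; ctrl.goto([.6,0,.3],R(0)); ctrl.sleep(.3)
s=ctrl.read_camera("side")[80:360,240:440]
cv2.imwrite("pics/c3.png",np.vstack([np.hstack([cv2.resize(i[:230,160:480],(400,288)) for i in(a,b)]),cv2.copyMakeBorder(cv2.resize(s,(214,300)),0,0,0,586,0)]))
E
```

```text
pick hit False [ 0.4796 -0.396   0.088 ] w 42.469268613540706 F 30.000057395081967
held w 42.05647603032874 F 29.999689960386604 t 38.5417
place hit True [0.4643 0.406  0.022 ] want z 0.022 [-0.1141 -0.0555  7.4767]
t 46.7583 w 77.02131197162217
pick hit False [0.481  0.1237 0.032 ] w 49.9786790775212 F 30.000169968843693
held w 50.75678809022857 F 29.999721437270637 t 52.95
place hit True [ 0.4595 -0.3916  0.0959] want z 0.096 [-0.4025  0.4652  6.2804]
t 59.125 w 77.51763749013463
```

View pics/c3.png

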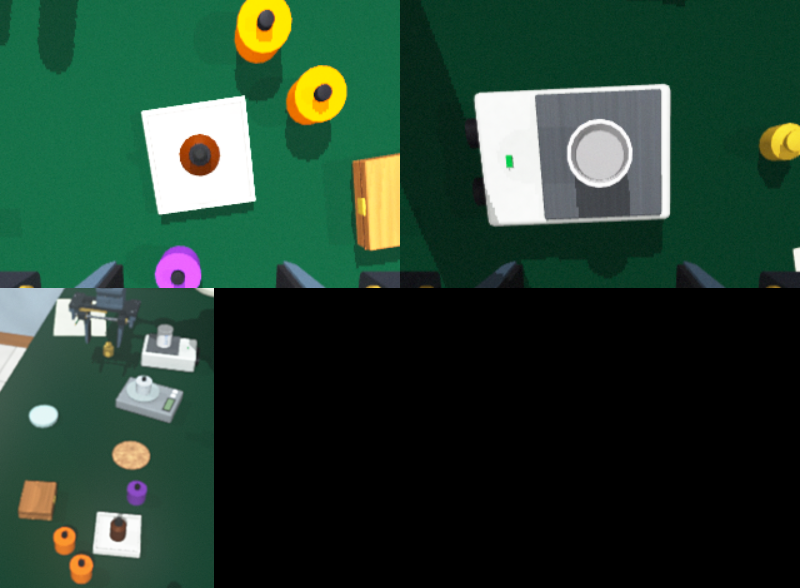

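The bottle at (200,155) is centred in the tray, the beaker at (600,153) is centred on the plate, and the tin is still upright on the pan. The dish, slide box and weight look untouched.

```bash
python3 -c "
from bench import ctrl
print(ctrl.sign_off())"
```

```text
the job is handed in; nothing more can be done
None
```

The job is handed in with no verdict shown: my last pictures show the tin on the pan, the beaker on the plate and the bottle in the tray, all upright and centred, after parking the beaker on the mat; the dish, slide box and weight look untouched.

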